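# Post the alloy cartons into the drop safe

## Task

Put every grey carton that lies on the worktop away in the drop safe: swing the yellow latch clear of the hatch, fold the hatch fully down into a shelf, and push each carton in through the red spring flap so that the flap swings shut behind it. When all are inside, fold the hatch fully up again and swing the latch back across it; leave the other things on the worktop where they are.

Things in the scene. Friction and masses are not known exactly. Their poses are not given: they have to be found in the camera images.
- drop_safe: grey steel drop safe, fixed, 232 deep x 170 wide x 222 mm high. Origin on the worktop below the middle of its front face; x from the front into the box, y to the left, z up. In the front face is the port, 76 wide x 54 mm high, sill 155 mm up. From 10 mm behind the front a slippery chute falls at 35 degrees: a carton pushed in until its rear end is level with the front slides down by itself.
- port (a point): middle of the port's sill, in the plane of the front face, level with the shelf that the open hatch makes; axes as the safe's. The flap hangs 8 mm behind it. Fingers that point down cannot pass beyond the front face: the steel above the port reaches to 67 mm above the sill
- flap (a joint): red spring flap, 72 wide x 50 mm high, hinged along its top edge at the top of the port. 0 = hanging shut, up to 1.5 rad = swung inwards. Its spring is weak (under 1 N at its lower edge); it shuts by itself when nothing holds it
- hatch (a joint): aluminium hatch before the port, hinged at its lower edge. 0 = upright, shut; 1.57 rad = folded down level to the safe's -x, where it stops as a shelf, top level with the sill. Stiff hinge (0.11 N m), stays where left. Panel 150 wide x 8 thick x 80 mm long from the hinge, side rims 8 mm high; past its end, over a gap of 31 mm, runs the grip bar. The shut latch blocks it
- hatch_hinge (a point): middle of the hatch's hinge line, which runs along the safe's y; axes as the safe's
- hatch_bar (a point): middle of the hatch's black grip bar: round, 10 mm thick, 110 mm long between its arms, parallel to the hinge and 116 mm from it. On top when the hatch is shut, at the near end of the shelf when open; fingers can straddle it from above in both places
- latch (a joint): yellow latch bar, 60 mm long, turning level about an upright pivot beside the hatch at the safe's left. 0 = across the front of the hatch (pointing to the safe's -y); grows as it swings out to the safe's -x (1.57) and on outwards to 2.5 rad (stop). Light friction (0.03 N m) keeps it where it is left. Clear of the hatch above 1.6
- latch_knob (a point): grip point of the latch's upright black knob, a rod 12 mm thick standing 62 mm high on the free end of the bar; the point lies on its axis, 13 mm below its top
- latch_pivot (a point): point on the latch's upright pivot axis, 60 mm from the knob axis, at the height of the grip point; axes as the safe's
- brown_bottle_mid (a point): bystander: brown dropper bottle, 33 mm across, 102 mm high, standing; point half-way up
- tape_roll_mid (a point): bystander: roll of tape lying flat, 96 mm across, 25 mm high; point half-way up
- cream_pot_mid (a point): bystander: round pot, 91 mm across, 44 mm high; point half-way up
- carton_1_mid (a point): centre of a grey carton (some runs have fewer of them), 75 mm long, 30 wide, 28 high as it lies, 0.14 kg or so; the point's z axis runs along its length, its y axis across its width
- carton_2_mid (a point): centre of a grey carton (some runs have fewer of them), 75 mm long, 30 wide, 28 high as it lies, 0.14 kg or so; the point's z axis runs along its length, its y axis across its width
- carton_3_mid (a point): centre of a grey carton (some runs have fewer of them), 75 mm long, 30 wide, 28 high as it lies, 0.14 kg or so; the point's z axis runs along its length, its y axis across its width
- carton_4_mid (a point): centre of a grey carton (some runs have fewer of them), 75 mm long, 30 wide, 28 high as it lies, 0.14 kg or so; the point's z axis runs along its length, its y axis across its width
Not all that is in view belongs to the job. Leave any blue or orange look-alike of the part that bears carton_4_mid alone.

How it is judged (in metres and radians):
On the way, in this order (a step that is already met when the one before it is completed fails the run):
1. the latch is swung clear of the hatch (value of joint latch above 1.6 rad), for 0.2 s.
2. the hatch is folded fully down (value of joint hatch above 1.48 rad and value of joint latch above 1.4 rad), for 0.2 s.
3. every carton is inside the safe and the flap has swung shut (x of carton_1_mid in the frame of drop_safe between 0.03 and 0.226 m and y of carton_1_mid in the frame of drop_safe between -0.08 and 0.08 m and z of carton_1_mid in the frame of drop_safe between 0 and 0.135 m and x of carton_2_mid in the frame of drop_safe between 0.03 and 0.226 m and y of carton_2_mid in the frame of drop_safe between -0.08 and 0.08 m and z of carton_2_mid in the frame of drop_safe between 0 and 0.135 m and x of carton_3_mid in the frame of drop_safe between 0.03 and 0.226 m and y of carton_3_mid in the frame of drop_safe between -0.08 and 0.08 m and z of carton_3_mid in the frame of drop_safe between 0 and 0.135 m and x of carton_4_mid in the frame of drop_safe between 0.03 and 0.226 m and y of carton_4_mid in the frame of drop_safe between -0.08 and 0.08 m and z of carton_4_mid in the frame of drop_safe between 0 and 0.135 m and value of joint flap below 0.12 rad), for 0.3 s.
4. the hatch is folded fully up again (value of joint hatch below 0.1 rad), for 0.2 s.
At the end, for the whole second after the job is handed in: every carton present lies at rest inside the safe, the flap is shut (within 0.12 rad), the hatch is upright (within 0.1 rad) and the latch lies across it (within 0.35 rad) (all of step 3 and value of joint hatch below 0.1 rad and value of joint latch below 0.35 rad and linear speed of each of carton_1, carton_2, carton_3, carton_4 below 0.05 m/s); the robot touches nothing.
It fails at once if the brown bottle is moved more than 5 cm or tipped (distance of brown_bottle_mid from where it was at the start of the episode above 0.05 m or angle between brown_bottle_mid's own z axis and vertical above 0.6 rad).
It fails at once if the tape roll is moved more than 5 cm or tipped (distance of tape_roll_mid from where it was at the start of the episode above 0.05 m or angle between tape_roll_mid's own z axis and vertical above 0.6 rad).
It fails at once if the cream pot is moved more than 5 cm or tipped (distance of cream_pot_mid from where it was at the start of the episode above 0.05 m or angle between cream_pot_mid's own z axis and vertical above 0.6 rad).
It fails at once if the hatch is forced open while the latch is still across it (value of joint hatch above 0.4 rad and value of joint latch below 0.5 rad).
Of carton_1, carton_2, carton_3, carton_4 only 2 to 3 are there at a start; the rules pass over those that are not, and their reading is None.
At some moment in a run one of carton_1, carton_2, carton_3, carton_4 may be knocked a few centimetres aside while the robot is not near it.
Once in a run the grip may slacken for a moment while it holds something.
It also fails if it takes over 210 s, if anything falls off the work surface, if the arm or the gripper's body presses on something with over 40 N, if the wrist force passes 120 N, or if a joint passes its speed limit or range.

## Robot

A 6-joint arm with a two-finger parallel gripper is mounted at the origin on a cart in front of the work surface, level with it; the furniture and walls round the work are solid. World frame = base frame: x ahead of the robot, y to its left, z up, the work surface at z = 0. Lengths are in mm, angles in rad, forces in N, time in s.
With the tool pointing down it reaches from about 300 to 1000 mm from the base axis. Payload 5.1 kg.
Tool frame: the origin (TCP) lies between the finger pads; the fingertips stand 17 mm ahead of it and the grasp point (between the pads) lies 2 mm behind it; z points along the fingers, y is the line along which they close (so a half turn about z gives the same grasp; the last joint's range is limited). The gripper opens to 95 mm and grips with 3 to 60 N. Pads are 20 mm wide; open, the fingers measure 119 mm over their backs; the gripper's body (75 mm by 180 mm) begins 59 mm behind the grasp point.
Start: joints at [1.049, 0.124, 1.65, -0, 1.367, -0.083], TCP at [276.173, 588.399, 231.656] pointing down, gripper open.
Joint ranges: [-2.61, 2.61], [-1.02, 2.33], [0.03, 2.71], [-1.35, 4.49], [0.32, 2.68], [-2.91, 2.91]. Speed limits (rad/s): [2.57, 2.57, 3.14, 3.14, 3.14, 3.14].

## Interface

Orientations are given as a unit quaternion [w, x, y, z].
In Python, from bench import readout, viewer, r, spotter gives the robot as it stands. The module is installed in compiled form; this text tells all that it offers.
- The arm moves only by the tool drive_tool, never from a script. Its argument "series" is a list of rows, each a list of 7 numbers: the shift along the world's x, y, z in cm, then the turn, a rotation vector about the world's x, y, z in degrees, then the opening, from 0 (shut) to 1 (fully open). A call has 1 to 12 rows; each row is the pose to reach, as a shift and turn from the pose commanded when the call began; what a row does not reach only later rows make up. A row lasts 1/10 s, in which the tool goes at most 50 mm and 8.59 degrees, less where a joint would pass 70% of its speed; a pose out of reach is approached as far as the arm can. A call with a gripper value outside its range is refused whole. The fingers move at their own pace and stop on an object; "force" is the grip in N (left out, the last holds). Time passes only in rows, so rows that repeat a pose let the fingers close. It gives the time, the measured TCP pose, the force, the opening and the grip force at its end, in the units of the state.
- readout.read_state(): the state, without advancing time (a new reading comes with each control period).
- viewer.snapshot(name): name is "scene" or "side" or "wrist"; returns a dict with "pixels" (384x512x3 uint8, red, green, blue), "camera_matrix" (3x3 intrinsics, pixels), "rvec" (rotation vector, rad) and "tvec" (3), from world to camera coordinates, as OpenCV has them; the wrist camera has in their place "T_tool_cam" (4x4, takes a point from camera to tool coordinates, whose origin is the TCP and whose axes are the flange's). Camera axes: x right, y down, z forward; pixel columns grow to the right and rows downward; lengths in mm; the calibration is good to about 2 mm. A picture is of the moment at which its call begins: read the wrist's pose just before it. There is no depth.
- r.finish_job(): hands the job in; it is judged then, once.
Trained networks look in a picture, given as the dict that the camera call returned (one of the last four; its "shot" number tells which), for a name from the list of things; names that differ only in an ending like _2 or _b are one class to them, and where a whole thing is asked for, a point or a joint stands for the part that bears it (a point fixed in the world has none). Each returns a list of dicts, best first, with "score" (0 to 1); they miss things now and then, are a little off and sometimes report something else, mostly with a low value. They report only what shows in the picture. A call takes as long as a camera call. They do not tell look-alikes from the thing itself.
- spotter.search_frame(picture, name): "at" ([row, column] as shares, 0 to 1, of the picture: columns of its width, rows of its height, amid what is visible of it).
The state is a dict: "clock": time; "joint_positions": joint angles; "joint_velocities": joint speeds; "joint_efforts": joint torques, N m; "tcp_pos": TCP position; "tool_rot": TCP orientation; "ft_force": force on the tool from outside, world axes, zero at the start; "wrist_torque": the same for the moment, N m; "width": finger opening in mm; "finger_force": force on a finger pad.
Only numpy, scipy, OpenCV 4.12 (cv2) and the standard library are available. Lean on these libraries where they do the work, as an engineer would, in place of code of your own. Each camera call takes 0.05 s, during which the arm holds its last target. There are 200 camera calls.

## Working session

There is one attempt and no reset: what is moved stays moved. The work goes in short steps, Python scripts to look and compute and a tool call to move; the robot and the scene stay as the last step left them, time stands still between calls to the robot, and variables do not carry over. Pictures are saved under pics/ and viewed, at most 14 in all, crops included, and the job is handed in when it is done.

Besides the shell and the picture viewer there is one more tool, called after ">>>" as name(argument=value, ...) on one line, values as JSON. drive_tool: Moves the arm, as the interface text tells. Its arguments: {"type":"object","properties":{"series":{"type":"array","items":{"type":"array","items":{"type":"number"}}},"force":{"type":"number"}},"required":["series"]}

```bash
mkdir -p pics
cat > h.py <<'E'
from bench import readout, viewer, r, spotter
import numpy as np, cv2
from scipy.spatial.transform import Rotation as R
def snap(n):
    s=readout.read_state(); p=viewer.snapshot(n)
    K=np.array(p['camera_matrix'],float)
    if 'rvec' in p:
        Rm=cv2.Rodrigues(np.array(p['rvec'],float))[0]; t=np.array(p['tvec'],float).ravel()
    else:
        q=s['tool_rot']; W=np.eye(4); W[:3,:3]=R.from_quat([q[1],q[2],q[3],q[0]]).as_matrix(); W[:3,3]=s['tcp_pos']
        T=np.linalg.inv(W@np.array(p['T_tool_cam'])); Rm=T[:3,:3]; t=T[:3,3]
    p['K'],p['R'],p['t']=K,Rm,t; return p
def ray(p,u,v):
    c=-p['R'].T@p['t']; d=p['R'].T@np.linalg.inv(p['K'])@[u,v,1.]; return c,d/np.linalg.norm(d)
def atz(p,u,v,z):
    c,d=ray(p,u,v); return c+d*(z-c[2])/d[2]
def tri(obs):
    A=0;b=0;L=[]
    for p,u,v in obs:
        c,d=ray(p,u,v);M=np.eye(3)-np.outer(d,d);A=A+M;b=b+M@c;L.append((c,M))
    X=np.linalg.solve(A,b); return X,[round(float(np.linalg.norm(M@(X-c))),1) for c,M in L]
def proj(p,X):
    x=p['K']@(p['R']@np.array(X,float)+p['t']); return x[:2]/x[2]
def save(p,n,box=None,s=1):
    im=np.array(p['pixels'])[:,:,::-1]
    if box: im=im[box[1]:box[3],box[0]:box[2]]
    cv2.imwrite('pics/'+n+'.png',cv2.resize(im,None,fx=s,fy=s,interpolation=cv2.INTER_CUBIC))
def find(p,n):
    return [(round(d['at'][1]*512,1),round(d['at'][0]*384,1),round(d['score'],2)) for d in spotter.search_frame(p,n)]
E
python3 - <<'E'
from h import *
ps={n:snap(n) for n in('scene','side')}
for n,p in ps.items():
    save(p,n+'0',s=1.5)
    c=-p['R'].T@p['t'];print(n,c.round(),p['K'][0,0])
    for k in('carton_1_mid','latch_knob','latch_pivot','hatch_bar','hatch_hinge','port','brown_bottle_mid','tape_roll_mid','cream_pot_mid','drop_safe'):
        print(k,find(p,k))
print(readout.read_state())
E
```

```text
scene [ -313. -1217.   979.] 406.9875849983344
carton_1_mid [(298.2, 254.7, 0.75), (268.0, 188.9, 0.68)]
latch_knob [(232.4, 176.8, 0.5), (220.9, 230.7, 0.16)]
latch_pivot [(270.9, 190.7, 0.66)]
hatch_bar [(248.5, 180.4, 0.79)]
hatch_hinge [(296.9, 256.5, 0.71), (267.6, 187.9, 0.57)]
port [(268.7, 191.6, 0.89)]
brown_bottle_mid []
tape_roll_mid [(218.5, 232.6, 0.53)]
cream_pot_mid [(313.6, 287.4, 0.58)]
drop_safe [(269.0, 188.8, 0.9)]
side [ 287. 1110.  686.] 359.82926871708526
carton_1_mid [(269.5, 196.2, 0.42), (247.0, 188.8, 0.33)]
latch_knob []
latch_pivot [(212.4, 210.2, 0.78)]
hatch_bar [(246.0, 186.8, 0.58), (220.3, 291.3, 0.37)]
hatch_hinge [(215.0, 204.1, 0.71)]
port [(216.0, 207.5, 0.96)]
brown_bottle_mid []
tape_roll_mid [(292.8, 235.0, 0.55)]
cream_pot_mid [(290.0, 184.8, 0.71)]
drop_safe [(191.2, 260.6, 0.71), (214.5, 208.3, 0.57)]
{'clock': 1.1, 'joint_positions': array([ 1.04938137e+00,  1.23796358e-01,  1.65031203e+00,  2.08304457e-05,
        1.36748202e+00, -8.26025681e-02]), 'joint_velocities': array([ 0.00035196,  0.00117418, -0.00013277, -0.0006438 ,  0.00028841,
       -0.00141878]), 'joint_efforts': array([-1.33661386e-03, -4.17586470e+01, -3.60236371e+01,  7.74401869e-02,
        4.26761177e-02, -2.34608314e-05]), 'tcp_pos': array([276.17892808, 588.39614661, 231.65145244]), 'tool_rot': array([-9.40499648e-06,  2.17652144e-01,  9.76026405e-01,  4.10627564e-06]), 'ft_force': array([-0.10064918,  0.79536105,  0.56413716]), 'wrist_torque': array([-0.00110505, -0.03493053,  0.06415437]), 'finger_force': 0.0, 'width': 95.03898662503279}
```

View pics/scene0.png

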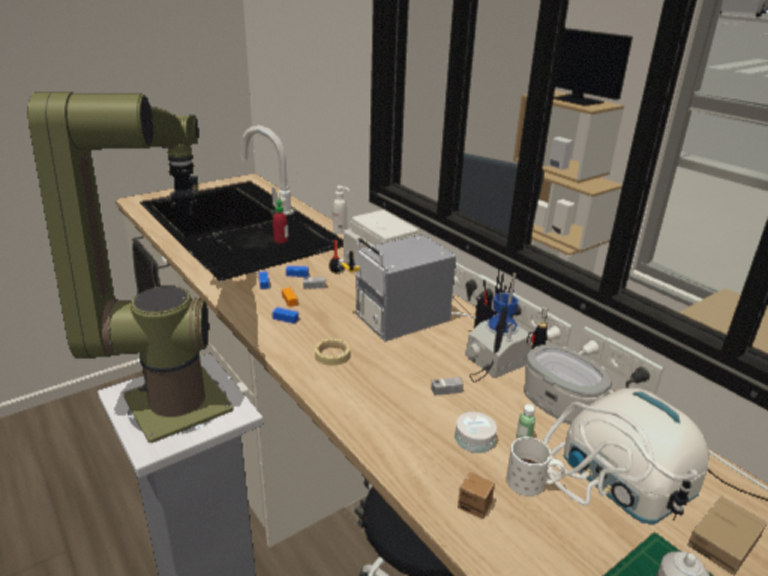

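View pics/side0.png

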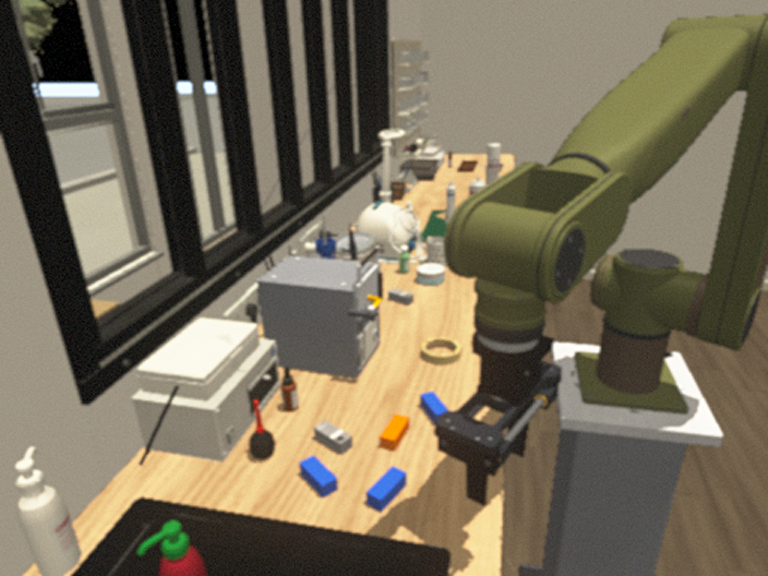

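Two grey cartons are visible: scene px (298,257) and (210,189). The blue and orange pieces near scene px (176,187), (198,181), (193,198) and (190,210) are look-alikes. The safe's front faces roughly −x. Next: enlarged crops and triangulation.

Run:
```python
from h import *
a,b=snap('scene'),snap('side')
A=np.array(a['pixels'])[140:240,165:315,::-1];B=np.array(b['pixels'])[150:330,165:315,::-1]
A=cv2.resize(A,(450*1,300),interpolation=cv2.INTER_CUBIC)
A=cv2.resize(np.array(a['pixels'])[145:235,200:312,::-1],None,fx=3.5,fy=3.5,interpolation=3-1)
B=cv2.resize(np.array(b['pixels'])[165:255,165:275,::-1],None,fx=3.5,fy=3.5,interpolation=2)
h=min(len(A),len(B));cv2.imwrite('pics/c1.png',np.hstack([A[:h],B[:h]]))
print(A.shape,B.shape)
print('cartonA',atz(a,298.5,257,14),atz(b,267,198,14)); print('cartonB',atz(a,210,189,14),atz(b,221,291,14))
print('tape',atz(a,221,234,12),atz(b,294,233,12),'pot',atz(a,317,288,22),atz(b,287,183,22),'bottle',atz(b,193,262,51))
# safe corners: top front corners
```

```text
(315, 392, 3) (315, 385, 3)
cartonA [ 584.89393186 -332.51130353   14.        ] [ 577.07144656 -325.44962735   14.        ]
cartonB [582.93898692 317.41576823  14.        ] [583.13091581 324.75141138  14.        ]
tape [422.69170054 -37.51732924  12.        ] [419.87558214 -43.10758201  12.        ] pot [ 515.88227695 -502.47191709   22.        ] [ 511.81013312 -496.36945319   22.        ] bottle [693.3332749  254.11476782  51.        ]
```

View pics/c1.png

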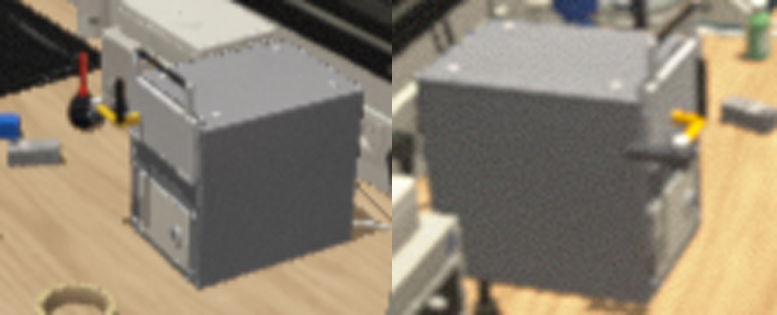

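```bash
cat > fit.py <<'E'
from h import *
from scipy.optimize import least_squares
a,b=snap('scene'),snap('side')
obs=[(a,257.1,227,(0,-85,0)),(a,238.6,208.4,(0,85,0)),(a,302.9,171.3,(232,-85,222)),(a,300,212.7,(232,-85,0)),(a,279,157,(232,85,222)),
(b,238.7,250.1,(0,85,0)),(b,235.9,193.6,(0,85,222)),(b,173,187.3,(232,85,222))]
def W(v,P): c,s=np.cos(v[2]),np.sin(v[2]); return np.array([v[0]+c*P[0]-s*P[1],v[1]+s*P[0]+c*P[1],P[2]])
f=lambda v:np.concatenate([proj(p,W(v,P))-[u,w] for p,u,w,P in obs])
s=least_squares(f,[550,100,0.],x_scale=[100,100,1],loss='soft_l1');print(s.x,s.fun.reshape(-1,2).round(1))
print('knobtop',tri([(a,234.3,168.4),(b,253.9,181.6)]))
print('knobbase',tri([(a,234.3,179.3),(b,253.9,197)]))
E
python3 fit.py
```

```text
[ 5.87573139e+02  1.30759584e+01 -5.38946379e-02] [[-0.1  1.2]
 [-2.1  1.8]
 [ 0.7 -1.6]
 [-0.6  0.9]
 [ 1.  -1.3]
 [ 0.3  1.7]
 [ 0.2 -0.7]
 [-2.2 -0.6]]
knobtop (array([544.69490127,  48.63207633, 244.91604269]), [0.4, 0.4])
knobbase (array([546.17760803,  51.49144125, 191.47993432]), [1.4, 1.4])
```

The fit gives the safe front centre at about (588, 13), yaw about −0.05. The knob is at about (545, 50), which puts the latch near 0.5 rad. Grey carton A is at about (580,−328) and B at about (583,321). Moving for a closer look.

>>> drive_tool(series=[[4,-5,4,0,0,8,1],[8,-10,8,0,0,16,1],[12,-15,12,0,0,25.2,1],[16,-20,15,0,0,25.2,1],[20.4,-26.8,16.8,0,0,25.2,1],[20.4,-26.8,16.8,0,0,25.2,1],[20.4,-26.8,16.8,0,0,25.2,1],[20.4,-26.8,16.8,0,0,25.2,1]])

```text
clock: 2.1
tcp_pos: [482.0, 317.9, 401.8]
tool_rot: [0.001, 0.001, 1.0, 0.0]
ft_force: [-0.7, -0.1, 0.4]
width: 94.8
finger_force: 0.0
```

Run:
```python
from h import *
p=snap('wrist');save(p,'w1',s=1.5);print(np.array(p['T_tool_cam']).round(2),p['K'][0,0]);s=readout.read_state();print(s['tcp_pos'],s['tool_rot'],s['joint_positions'])
for k in('carton_1_mid','latch_knob','brown_bottle_mid','hatch_bar'): print(k,find(p,k))
```

```text
[[   0.     -0.97   -0.24   65.79]
 [   1.     -0.      0.     -0.77]
 [  -0.     -0.24    0.97 -153.59]
 [   0.      0.      0.      1.  ]] 276.4194813030081
[483.79136258 316.09650218 403.28526614] [ 2.96775073e-03  2.02380189e-03  9.99993545e-01 -8.23889354e-05] [ 0.48726392 -0.08960055  1.58376545 -0.00294262  1.64226579 -1.07970248]
carton_1_mid [(262.1, 204.5, 0.64), (116.6, 216.3, 0.27)]
latch_knob [(89.2, 215.7, 0.72), (119.3, 212.4, 0.19)]
brown_bottle_mid [(213.4, 271.5, 0.64)]
hatch_bar [(118.5, 214.2, 0.29)]
```

View pics/w1.png

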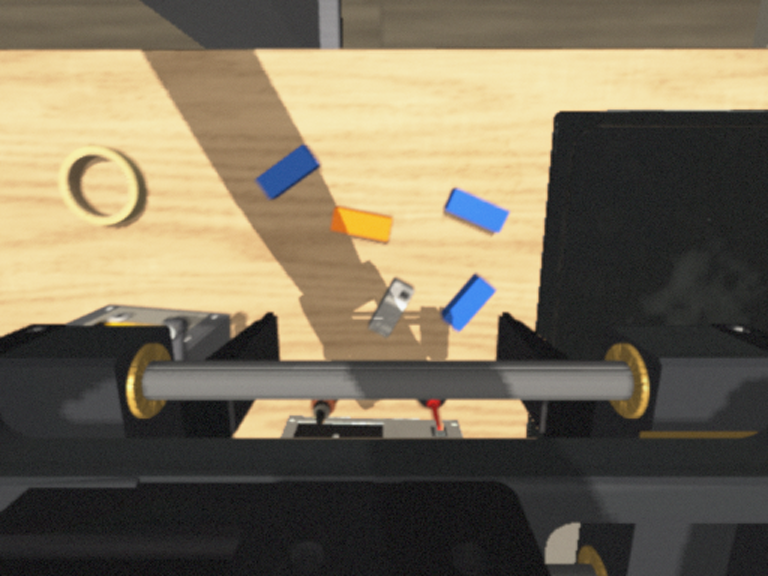

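Carton B, the grey one, is at w1 px (261,204). The orange and blue pieces around it are look-alikes. Tape roll is at (67,123), bottle at (215,272), safe at lower left. Now to the safe front.

>>> drive_tool(series=[[-1,-5,0.5,0,0,0,1],[-3,-10,1,0,0,-2,1],[-4,-15,1.5,0,0,-3,1],[-5,-20,1.8,0,0,-3,1],[-5.4,-25,1.8,0,0,-3,1],[-5.4,-26.8,1.8,0,0,-3,1],[-5.4,-26.8,1.8,0,0,-3,1],[-5.4,-26.8,1.8,0,0,-3,1]])

```text
clock: 3.15
tcp_pos: [425.9, 53.3, 416.9]
tool_rot: [-0.001, 0.025, 1.0, 0.0]
ft_force: [-0.2, 0.5, 0.9]
width: 95.0
finger_force: 0.0
```

Run:
```python
from h import *
p=snap('wrist');save(p,'w2',s=1.5);s=readout.read_state();print(s['tcp_pos'],s['tool_rot'])
for k in('carton_1_mid','latch_knob','latch_pivot','hatch_hinge','hatch_bar','port'): print(k,find(p,k))
for X in [(587,13,222),(545,49,232),(592,98,222),(583,-72,222)]: print(X,proj(p,X)*1.5)
```

```text
[426.02105385  53.67693724 417.02325016] [-5.29960378e-04  2.47939603e-02  9.99692392e-01  3.15524045e-04]
carton_1_mid []
latch_knob [(194.2, 157.0, 0.7), (265.4, 268.8, 0.51)]
latch_pivot [(243.2, 272.1, 0.58)]
hatch_hinge [(241.0, 272.8, 0.8)]
hatch_bar [(235.7, 277.8, 0.89)]
port [(242.9, 272.8, 0.79)]
(587, 13, 222) [353.8696506  430.41845694]
(545, 49, 232) [389.741205   393.61477806]
(592, 98, 222) [443.77671195 431.00966707]
(583, -72, 222) [263.97771378 430.76372765]
```

View pics/w2.png

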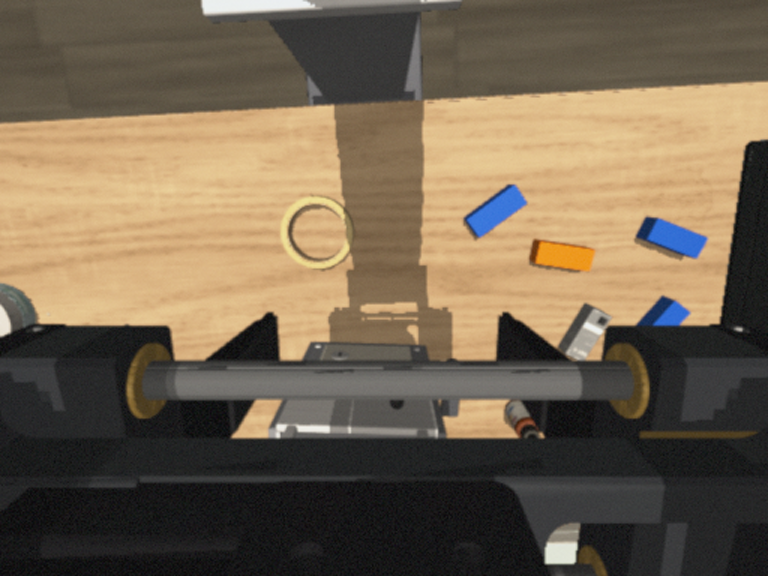

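>>> drive_tool(series=[[4,-1,1,0,0,0,1],[8,-1,2,0,0,0,1],[11.4,-1.4,2.3,0,0,0,1],[11.4,-1.4,2.3,0,0,0,1],[11.4,-1.4,2.3,0,0,0,1],[11.4,-1.4,2.3,0,0,0,1]])

```text
clock: 4.1
tcp_pos: [539.5, 38.7, 440.7]
tool_rot: [-0.0, 0.025, 1.0, 0.0]
ft_force: [0.4, 0.1, 0.5]
width: 95.5
finger_force: 0.0
```

Run:
```python
from h import *
p=snap('wrist');save(p,'w3',(90,90,410,250),2.5)
s=readout.read_state();print(s['tcp_pos'],s['tool_rot'])
for k in('latch_knob','latch_pivot','hatch_hinge','hatch_bar','port'): print(k,find(p,k))
np.save('w3.npy',np.array([p['K'],p['R'],np.diag(p['t'])]))
```

```text
[539.3696633   38.73006424 441.02885094] [2.47021259e-04 2.54304010e-02 9.99676564e-01 2.34990305e-05]
latch_knob [(280.9, 173.0, 0.73)]
latch_pivot [(248.0, 219.4, 0.67)]
hatch_hinge [(247.1, 216.6, 0.66), (397.1, 165.0, 0.27)]
hatch_bar [(243.5, 201.7, 0.62)]
port [(248.3, 216.6, 0.63)]
```

View pics/w3.png

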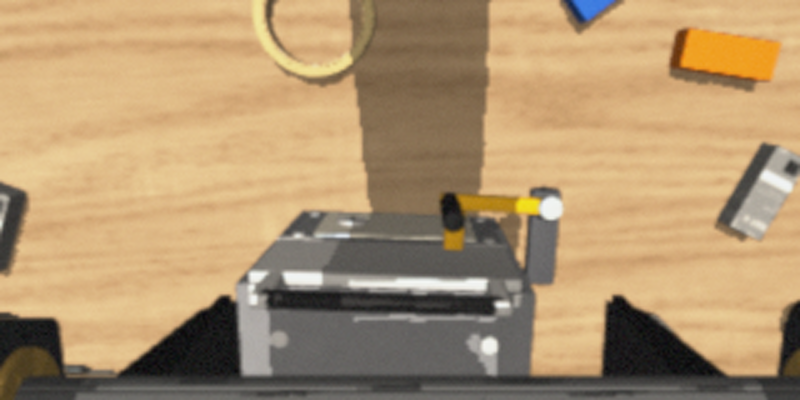

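Knob top at about px (271,177) in wrist coordinates, pivot screw at (310,173), hatch bar at (243,210). The latch lies across the hatch, near 0 rad.

```bash
cat >> fit.py <<'E'
M=np.load('w3.npy');w=dict(K=M[0],R=M[1],t=np.diag(M[2]))
print('knob',tri([(a,234.3,168.4),(b,253.9,181.6),(w,271.2,177)]), atz(w,271.2,177,245))
for z in(185,195,210):print('pivot',z,atz(w,310.4,172.8,z))
c=lambda x,y:(90+x/2.5,90+y/2.5)
print('bar ends z276',atz(w,*c(268,299),272),atz(w,*c(497,305),272))
print('top corners',atz(w,*c(240,287),222),atz(w,*c(533,290),222))
# refit with extra wrist points
obs+=[(w,*c(240,287),(0,-85,222)),(w,*c(533,290),(0,85,222)),(w,*c(268,299),(-4,-55,271)),(w,*c(497,305),(-4,55,271))]
s=least_squares(f,[550,100,0.],x_scale=[100,100,1],loss='soft_l1');print(s.x,s.fun.reshape(-1,2).round(1))
print('cartonA end',atz(w,*c(10,225),14),'B',atz(w,*c(763,192),14))
E
python3 fit.py
```

```text
[ 5.87573139e+02  1.30759584e+01 -5.38946379e-02] [[-0.1  1.2]
 [-2.1  1.8]
 [ 0.7 -1.6]
 [-0.6  0.9]
 [ 1.  -1.3]
 [ 0.3  1.7]
 [ 0.2 -0.7]
 [-2.2 -0.6]]
knobtop (array([544.69490127,  48.63207633, 244.91604269]), [0.4, 0.4])
knobbase (array([546.17760803,  51.49144125, 191.47993432]), [1.4, 1.4])
knob (array([544.89846116,  52.34917132, 244.92537614]), [2.4, 1.7, 2.3]) [544.56614114  54.65763831 245.        ]
pivot 185 [553.28217774 116.07475886 185.        ]
pivot 195 [551.34191816 114.2478346  195.        ]
pivot 210 [548.4315288 111.5074482 210.       ]
bar ends z276 [575.08459974 -38.36449524 272.        ] [583.88064242  73.4312446  272.        ]
top corners [582.93103572 -65.72335571 222.        ] [593.10025056  98.88871834 222.        ]
[ 5.86027664e+02  1.64759958e+01 -6.64342443e-02] [[-1.1  1. ]
 [-2.6  1.6]
 [ 0.1 -1.5]
 [-1.2  1. ]
 [ 0.8 -1.3]
 [ 0.2  2.2]
 [ 0.  -0.2]
 [-2.1 -0.5]
 [-2.1 -1.6]
 [ 1.7 -1.1]
 [ 0.6  2.3]
 [-1.5  1.2]]
cartonA end [ 578.51407808 -316.28558501   14.        ] B [582.68906281 327.03095646  14.        ]
```

>>> drive_tool(series=[[0.6,1.4,-5,0,0,0,0.7],[0.6,1.4,-10,0,0,0,0.6],[0.6,1.4,-14,0,0,0,0.5],[0.6,1.4,-17,0,0,0,0.5],[0.6,1.4,-19,0,0,0,0.5],[0.6,1.4,-21.1,0,0,0,0.5],[0.6,1.4,-21.1,0,0,0,0],[0.6,1.4,-21.1,0,0,0,0],[0.6,1.4,-21.1,0,0,0,0],[0.6,1.4,-21.1,0,0,0,0],[0.6,1.4,-21.1,0,0,0,0],[0.6,1.4,-21.1,0,0,0,0]], force=12)

```text
clock: 5.7
tcp_pos: [547.0, 54.7, 231.1]
tool_rot: [0.001, 0.026, 1.0, 0.003]
ft_force: [1.4, 7.7, 1.0]
width: 11.6
finger_force: 12.0
```

>>> drive_tool(series=[[-0.9,0.15,0,0,0,0,0],[-1.75,0.4,0,0,0,0,0],[-2.55,0.8,0,0,0,0,0],[-3.3,1.3,0,0,0,0,0],[-3.95,1.9,0,0,0,0,0],[-4.5,2.6,0,0,0,0,0],[-4.95,3.4,0,0,0,0,0],[-5.3,4.2,0,0,0,0,0],[-5.5,5.1,0,0,0,0,0],[-5.6,6,0,0,0,0,0],[-5.5,6.9,0,0,0,0,0],[-5.3,7.8,0,0,0,0,0]], force=20)

```text
clock: 6.9
tcp_pos: [492.8, 130.7, 230.7]
tool_rot: [-0.0, 0.026, 1.0, -0.0]
ft_force: [-2.7, -2.8, 7.2]
width: 11.6
finger_force: 20.0
```

>>> drive_tool(series=[[0.35,0.8,0,0,0,0,0],[0.8,1.6,0,0,0,0,0],[1.5,2.4,0,0,0,0,0],[1.5,2.4,0,0,0,0,0],[1.5,2.4,0,0,0,0,0.4],[1.5,2.4,0,0,0,0,0.4],[1.5,2.4,0,0,0,0,0.4],[1.5,2.4,0,0,0,0,0.4],[1.5,2.4,5,0,0,0,0.4],[1.5,2.4,10,0,0,0,0.4],[1.5,2.4,15,0,0,0,0.4],[1.5,2.4,15,0,0,0,0.4]])

```text
clock: 8.1
tcp_pos: [510.4, 154.8, 389.2]
tool_rot: [0.007, 0.026, 1.0, 0.002]
ft_force: [0.6, -1.2, 0.7]
width: 38.0
finger_force: 0.0
```

>>> drive_tool(series=[[0.6,-1.2,0,0,0,-8.5,0.45],[1.2,-2.4,0,0,0,-17,0.45],[1.8,-3.6,0,0,0,-25.5,0.45],[2.4,-4.8,0,0,0,-34,0.45],[3,-6,0,0,0,-42.5,0.45],[3.6,-7.2,0,0,0,-51,0.45],[4.2,-8.4,0,0,0,-59.5,0.45],[4.8,-9.6,0,0,0,-68,0.45],[5.4,-10.8,0,0,0,-76.5,0.45],[6,-12,0,0,0,-84,0.45],[6.7,-13.5,-1,0,0,-91,0.45],[6.9,-13.75,-4,0,0,-91,0.45]])

```text
clock: 9.3
tcp_pos: [578.9, 15.5, 342.1]
tool_rot: [0.002, 0.732, 0.681, 0.002]
ft_force: [0.6, 1.0, -0.2]
width: 42.9
finger_force: 0.0
```

Run:
```python
from h import *
p=snap('wrist');save(p,'w4',s=1.2)
b=snap('side'); a=snap('scene')
s=readout.read_state();print(s['tcp_pos'],s['tool_rot'],s['joint_positions'])
for k in('hatch_bar','latch_knob'): print(k,find(p,k),find(a,k),find(b,k))
print(proj(p,(579.5,17.5,267))*1.2)
```

```text
[575.95961049  16.76388932 336.47990045] [-0.00226245  0.73114113  0.68221953 -0.00201048] [-6.41447872e-02 -7.96823302e-02  1.68334478e+00  1.77737742e-04
  1.54398094e+00  5.04961376e-03]
hatch_bar [(259.3, 174.2, 0.86), (368.4, 155.4, 0.52)] [(247.6, 177.1, 0.88)] [(247.0, 189.3, 0.81)]
latch_knob [(175.4, 64.1, 0.79)] [(214.7, 166.1, 0.55)] [(256.4, 208.0, 0.65), (215.2, 210.2, 0.52), (248.0, 191.5, 0.2)]
[309.55080742 236.15113831]
```

View pics/w4.png

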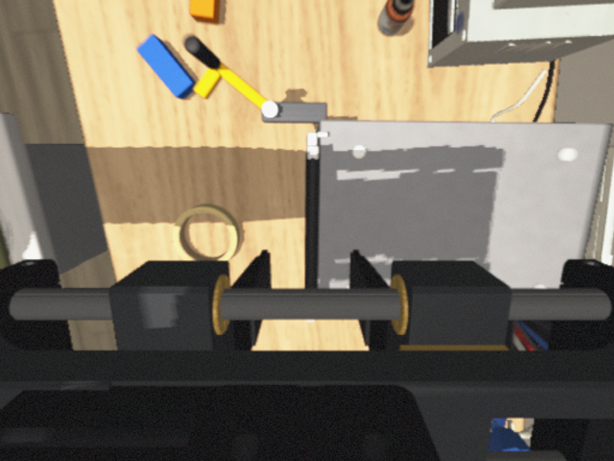

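>>> drive_tool(series=[[0.4,0,-3,0,0,0,0.45],[0.4,0,-5.5,0,0,0,0.45],[0.4,0,-7.1,0,0,0,0.45],[0.4,0,-7.1,0,0,0,0.45],[0.4,0,-7.1,0,0,0,0],[0.4,0,-7.1,0,0,0,0],[0.4,0,-7.1,0,0,0,0],[0.4,0,-7.1,0,0,0,0],[0.4,0,-7.1,0,0,0,0]], force=10)

```text
clock: 10.65
tcp_pos: [580.6, 16.9, 269.5]
tool_rot: [-0.001, 0.731, 0.682, -0.001]
ft_force: [-1.9, 0.3, 2.9]
width: 9.8
finger_force: 10.0
```

>>> drive_tool(series=[[-1.73,0.12,-0.13,0,0,0,0],[-3.43,0.24,-0.52,0,0,0,0],[-5.05,0.35,-1.16,0,0,0,0],[-6.55,0.46,-2.03,0,0,0,0],[-7.91,0.55,-3.11,0,0,0,0],[-9.09,0.64,-4.39,0,0,0,0],[-10.06,0.7,-5.83,0,0,0,0],[-10.81,0.76,-7.4,0,0,0,0],[-11.32,0.79,-9.06,0,0,0,0],[-11.57,0.8,-10.78,0,0,0,0],[-11.6,0.8,-11.6,0,0,0,0],[-11.6,0.8,-11.6,0,0,0,0]])

```text
clock: 11.85
tcp_pos: [464.8, 25.4, 151.6]
tool_rot: [-0.001, 0.731, 0.682, -0.0]
ft_force: [-0.0, 5.4, -2.1]
width: 9.7
finger_force: 10.0
```

>>> drive_tool(series=[[0,0,-0.3,0,0,0,0],[0,0,-0.6,0,0,0,0],[0,0,-0.9,0,0,0,0],[0,0,-0.9,0,0,0,0]])

```text
clock: 12.25
tcp_pos: [464.8, 24.6, 146.1]
tool_rot: [-0.001, 0.731, 0.682, -0.001]
ft_force: [-9.4, 2.4, 11.2]
width: 9.6
finger_force: 10.0
```

>>> drive_tool(series=[[0,0,0.8,0,0,0,0.3],[0,0,0.9,0,0,0,0.3],[0,0,0.9,0,0,0,0.3],[0,0,5,0,0,0,0.3],[0,0,10,0,0,0,0.4],[0,2,14,0,0,8,0.6],[0,5,17,0,0,16,0.8],[0,9,19,0,0,24,1],[1,13,19,0,0,32,1],[2,17,19,0,0,40,1],[3,21,19,0,0,48,1],[4,25,19,0,0,56,1]])

```text
clock: 13.45
tcp_pos: [505.5, 276.4, 333.2]
tool_rot: [0.0, 0.322, 0.947, -0.0]
ft_force: [-0.3, -0.4, 0.1]
width: 87.7
finger_force: 0.0
```

>>> drive_tool(series=[[0.4,4,0,0,0,8,1],[0.6,8,0,0,0,13,1],[0.6,8.5,0,0,0,13,1],[0.6,8.5,0,0,0,13,1],[0.6,8.5,0,0,0,13,1]])

```text
clock: 13.95
tcp_pos: [511.3, 359.0, 333.3]
tool_rot: [-0.0, 0.216, 0.976, -0.001]
ft_force: [0.8, 0.1, 0.2]
width: 94.5
finger_force: 0.0
```

```bash
cat > carton.py <<'E'
from h import *
import sys
def run(hint,name,v=True):
    p=snap('wrist');s=readout.read_state();print('tcp',s['tcp_pos'].round(1),'yaw_y',np.degrees(2*np.arctan2(s['tool_rot'][2],s['tool_rot'][1])-np.pi/2).round(1),s['joint_positions'].round(2))
    f=find(p,'carton_1_mid');print(f,[atz(p,u,w,14).round(1).tolist() for u,w,_ in f],'hint',proj(p,hint))
    u,w=proj(p,hint); u,w=min([(q[0],q[1]) for q in f],key=lambda q:np.hypot(q[0]-u,q[1]-w)) if f else (u,w)
    x0,y0=int(max(0,u-60)),int(max(0,w-60));
    if v: save(p,name,(x0,y0,x0+120,y0+120),4);print('crop origin',x0,y0,'scale4')
    return p
if __name__=='__main__': run([float(x) for x in sys.argv[1:4]],sys.argv[4])
E
python3 carton.py 583 325 14 b1
python3 - <<'E'
from h import *
b=snap('side');a=snap('scene');save(b,'s2',(150,140,370,300),3)
print(find(a,'carton_1_mid'),find(b,'carton_1_mid'))
E
```

```text
tcp [511.4 358.7 333.6] yaw_y 65.0 [ 0.53  0.03  1.59 -0.    1.53 -0.61]
[] [] hint [258.35394019 204.51462333]
crop origin 198 144 scale4
[(298.8, 255.7, 0.73)] [(270.2, 199.7, 0.59)]
```

View pics/b1.png

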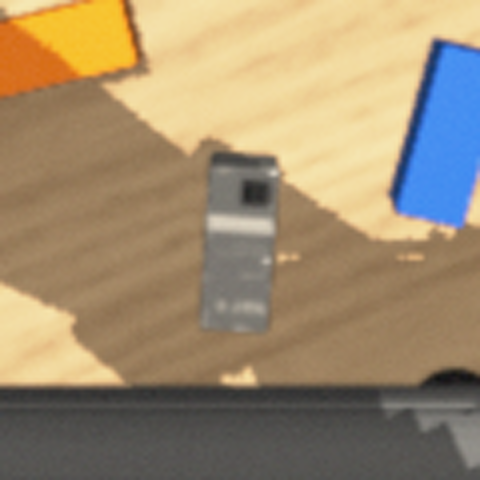

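View pics/s2.png

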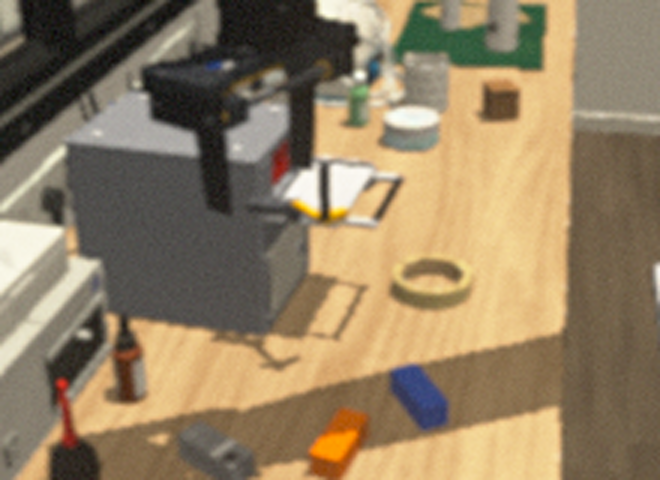

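b1 shows grey carton B alone, top face at crop (202–277, 165–330), with no look-alike touching it. s2 shows the hatch level and the red flap behind it.

Run:
```python
from h import *
p=snap('wrist')
q=np.array([atz(p,198+x/4,144+y/4,28)[:2] for x,y in((212,165),(277,168),(268,330),(202,327))])
print(q.round(1),q.mean(0),np.linalg.norm(q[0]-q[1]),np.linalg.norm(q[1]-q[2]))
d=(q[2]+q[3]-q[0]-q[1]);print(np.degrees(np.arctan2(d[1],d[0])))
print(readout.read_state()['tcp_pos'])
```

```text
[[543.3 330.3]
 [556.2 354.9]
 [621.5 320.6]
 [607.9 294.7]] [582.21366235 325.12066879] 27.776329004492503 73.74877362107718
-28.23925002106825
[511.33605167 359.20127498 333.95157614]
```

>>> drive_tool(series=[[2.5,-1.2,-5,0,0,-3,0.8],[5,-2.4,-10,0,0,-3,0.7],[7.1,-3.4,-15,0,0,-3,0.65],[7.1,-3.4,-20,0,0,-3,0.65],[7.1,-3.4,-25,0,0,-3,0.65],[7.1,-3.4,-29,0,0,-3,0.65],[7.1,-3.4,-31.2,0,0,-3,0.65],[7.1,-3.4,-31.2,0,0,-3,0.65],[7.1,-3.4,-31.2,0,0,-3,0.1],[7.1,-3.4,-31.2,0,0,-3,0.1],[7.1,-3.4,-31.2,0,0,-3,0.1],[7.1,-3.4,-31.2,0,0,-3,0.1]], force=25)

```text
clock: 15.5
tcp_pos: [582.3, 325.9, 22.1]
tool_rot: [0.0, 0.241, 0.97, 0.0]
ft_force: [-0.4, 0.5, -1.1]
width: 35.5
finger_force: 0.0
```

>>> drive_tool(series=[[0,0,0,0,0,0,0],[0,0,0,0,0,0,0],[0,0,0,0,0,0,0],[0,0,4,0,0,0,0],[0,0,8,0,0,0,0],[0,0,8,0,0,0,0]])

```text
clock: 16.1
tcp_pos: [586.1, 327.9, 108.8]
tool_rot: [0.005, 0.241, 0.97, 0.004]
ft_force: [0.6, -0.1, -0.6]
width: 29.8
finger_force: 25.0
```

>>> drive_tool(series=[[0,0,5,0,0,0,0],[0,0,10,0,0,0,0],[0,0,15,0,0,0,0],[0,-2,20,0,0,6,0],[-0.5,-6,22,0,0,12,0],[-1,-10,22,0,0,18,0],[-1.5,-14.5,22,0,0,24,0],[-2,-19,22,0,0,24,0],[-2.5,-23.5,22,0,0,24,0],[-3,-28,22,0,0,24,0],[-3.5,-30.6,22,0,0,24,0],[-3.5,-30.6,22,0,0,24,0]])

```text
clock: 17.3
tcp_pos: [546.6, 17.2, 320.4]
tool_rot: [-0.001, 0.037, 0.999, -0.0]
ft_force: [0.7, 1.2, -2.3]
width: 29.3
finger_force: 25.0
```

>>> drive_tool(series=[[0,0,-4,0,0,0,0],[0,0,-8,0,0,0,0],[0,0,-11,0,0,0,0],[0,0,-13,0,0,0,0],[0,0,-14.4,0,0,0,0],[0,0,-14.4,0,0,0,0]])

```text
clock: 17.9
tcp_pos: [547.2, 20.8, 177.0]
tool_rot: [-0.0, 0.034, 0.999, 0.0]
ft_force: [1.0, -0.0, -0.8]
width: 29.7
finger_force: 25.0
```

>>> drive_tool(series=[[0,0,-0.2,0,0,0,0],[0.8,-0.06,-0.2,0,0,0,0],[1.6,-0.11,-0.2,0,0,0,0],[2.4,-0.17,-0.2,0,0,0,0],[2.4,-0.17,-0.2,0,0,0,0],[2.4,-0.17,-0.2,0,0,0,0.6],[2.4,-0.17,-0.2,0,0,0,0.6],[2.4,-0.17,-0.2,0,0,0,0.6],[2.4,-0.17,4,0,0,0,0.6],[0,0,6,0,0,0,0.6],[-4,0.3,6,0,0,0,0.3],[-7,0.5,6,0,0,0,0]])

```text
clock: 19.1
tcp_pos: [476.2, 25.0, 238.9]
tool_rot: [0.001, 0.034, 0.999, -0.0]
ft_force: [-1.3, 0.4, 0.1]
width: 46.2
finger_force: 0.0
```

Run:
```python
from h import *
p=snap('wrist');a=snap('scene');s=readout.read_state();print(s['tcp_pos'],s['width'],s['ft_force'])
for n,z in(('carton_1_mid',169),):
  f=find(p,n);print(f,[atz(p,u,v,z).round(0) for u,v,_ in f],find(a,n))
A=cv2.resize(np.array(a['pixels'])[135:235,180:310,::-1],None,fx=3,fy=3,interpolation=2)
B=cv2.resize(np.array(p['pixels'])[100:250,190:340,::-1],None,fx=2,fy=2,interpolation=2)
cv2.imwrite('pics/m1.png',np.hstack([A,B]));print(proj(p,(587,16.5,155)))
```

```text
[474.78347289  25.21418945 237.81253498] 38.586827592801406 [ 0.77327393  0.2040117  -0.93575053]
[] [] [(298.0, 256.6, 0.79), (267.3, 189.2, 0.41)]
[257.9285649 305.2906249]
```

View pics/m1.png

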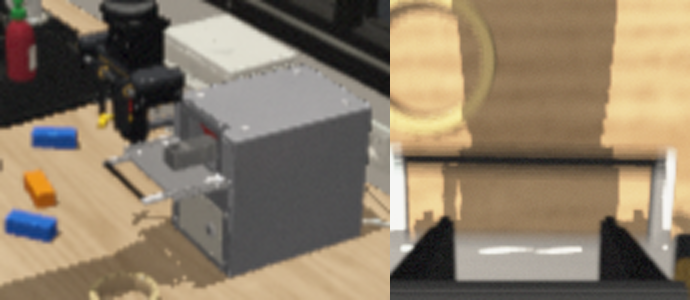

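>>> drive_tool(series=[[0,0,0,0,0,0,0],[0,0,0,0,0,0,0],[0,0,-3,0,0,0,0],[0,0,-6.1,0,0,0,0],[0,0,-6.1,0,0,0,0],[2,-0.15,-6.1,0,0,0,0],[3.5,-0.26,-6.1,0,0,0,0],[5,-0.37,-6.1,0,0,0,0],[6.3,-0.47,-6.1,0,0,0,0],[7.5,-0.56,-6.1,0,0,0,0],[8.7,-0.65,-6.1,0,0,0,0],[9.4,-0.7,-6.1,0,0,0,0]])

```text
clock: 20.5
tcp_pos: [572.5, 17.8, 176.8]
tool_rot: [0.0, 0.034, 0.999, -0.0]
ft_force: [0.3, -0.5, -0.5]
width: 0.2
finger_force: 0.0
```

>>> drive_tool(series=[[0.2,-0.02,0,0,0,0,0],[0.4,-0.03,0,0,0,0,0],[0.4,-0.03,0,0,0,0,0],[0.4,-0.03,0,0,0,0,0],[0.4,-0.03,0,0,0,0,0]])

```text
clock: 21.0
tcp_pos: [574.6, 17.6, 176.5]
tool_rot: [-0.0, 0.034, 0.999, -0.0]
ft_force: [-2.3, -0.7, 1.2]
width: 0.5
finger_force: 1.4
```

Run:
```python
from h import *
a=snap('scene');b=snap('side');s=readout.read_state();print(s['tcp_pos'],s['width'],s['ft_force'],find(a,'carton_1_mid'))
A=cv2.resize(np.array(a['pixels'])[135:235,180:310,::-1],None,fx=3,fy=3,interpolation=2)
B=cv2.resize(np.array(b['pixels'])[160:260,200:300,::-1],None,fx=3,fy=3,interpolation=2)
cv2.imwrite('pics/m2.png',np.hstack([A,B]))
```

```text
[574.66225498  17.59740269 176.49420134] 0.7202667143517739 [-3.40801411 -1.09330433  0.82759528] [(298.0, 257.1, 0.77), (269.9, 192.3, 0.26)]
```

View pics/m2.png

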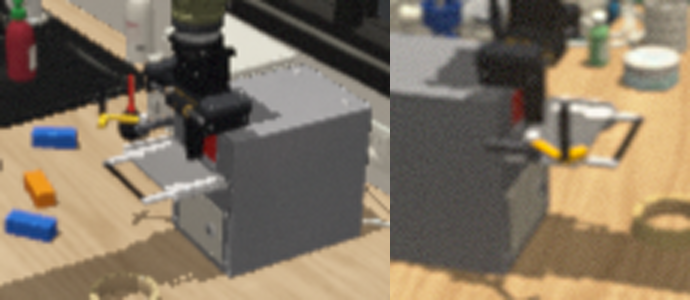

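>>> drive_tool(series=[[-4,0.3,0,0,0,0,0],[-5,0.3,5,0,0,0,0],[-5,0.3,10,0,0,0,0.3],[-5,-2,15,0,0,0,0.6],[-5,-7,15.4,0,0,0,1],[-5,-12,15.4,0,0,0,1],[-6,-17,15.4,0,0,0,1],[-7,-22,15.4,0,0,0,1],[-7.5,-27,15.4,0,0,0,1],[-7.5,-32,15.4,0,0,0,1],[-7.5,-33.7,15.4,0,0,0,1],[-7.5,-33.7,15.4,0,0,0,1]])

```text
clock: 22.35
tcp_pos: [499.9, -322.5, 330.2]
tool_rot: [0.0, 0.036, 0.999, -0.0]
ft_force: [0.2, 1.1, 0.4]
width: 74.9
finger_force: 0.0
```

```bash
python3 carton.py 580 -325 14 a1
python3 - <<'E'
from h import *
a=snap('scene');b=snap('side')
A=cv2.resize(np.array(a['pixels'])[150:230,225:325,::-1],(480,384),interpolation=2)
w=cv2.imread('pics/a1.png')
w=cv2.resize(w,None,fx=384/w.shape[0],fy=384/w.shape[0]);print(w.shape)
cv2.imwrite('pics/m3.png',np.hstack([A,w])[:,:800])
E
```

```text
tcp [ 500.2 -320.7  330.4] yaw_y 85.9 [-0.66 -0.04  1.66  0.    1.53 -2.16]
[(257.0, 205.5, 0.78)] [[579.7, -331.2, 14.0]] hint [260.4685297  205.39828712]
crop origin 197 145 scale4
(384, 384, 3)
```

View pics/m3.png

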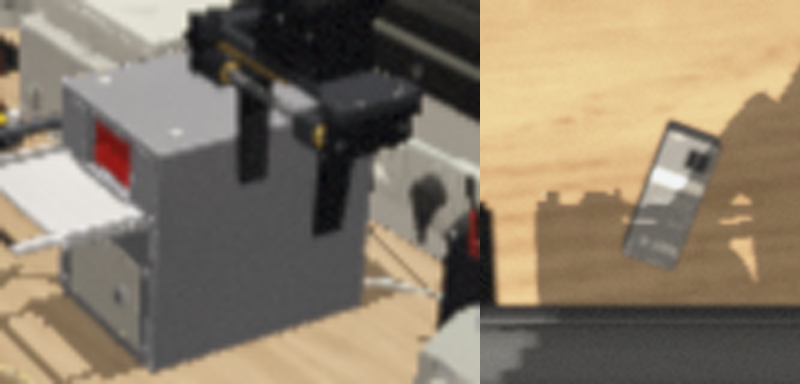

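m3: the flap hangs shut and the shelf is empty, so carton B is in. Grey carton A shows at m3 (672,200), alone.

Run:
```python
from h import *
p=snap('wrist')
q=np.array([atz(p,197+(x-480)/3.2,145+y/3.2,28)[:2] for x,y in((670,128),(720,141),(677,270),(623,255))])
print(q.round(1),q.mean(0),np.linalg.norm(q[0]-q[1]),np.linalg.norm(q[1]-q[2]))
d=(q[2]+q[3]-q[0]-q[1]);print(np.degrees(np.arctan2(d[1],d[0])))
# search all cameras for a third carton
for n in('scene','side','wrist'): 
    f=find(snap(n),'carton_1_mid');print(n,f)
```

```text
[[ 540.  -324.8]
 [ 548.9 -298.8]
 [ 620.4 -326.5]
 [ 609.6 -355.5]] [ 579.733064   -326.36805084] 27.497261006441505 76.71040667440595
-22.48003609057139
scene [(298.9, 253.8, 0.79)]
side []
wrist [(493.8, 184.8, 0.5)]
```

Run:
```python
from h import *
a=snap('scene')
for u,v in((311,240),(326,249),(340,243)): print(atz(a,u,v,0))
```

```text
[ 716.22606059 -264.48170448    0.        ]
[ 723.6697859  -342.81201807    0.        ]
[ 8.00566118e+02 -3.45949856e+02 -1.13686838e-13]
```

>>> drive_tool(series=[[2.7,-0.2,-5,0,0,-8,0.8],[5.4,-0.4,-10,0,0,-16,0.7],[8,-0.6,-15,0,0,-18.5,0.65],[8,-0.6,-20,0,0,-18.5,0.65],[8,-0.6,-25,0,0,-18.5,0.65],[8,-0.6,-29,0,0,-18.5,0.65],[8,-0.6,-31,0,0,-18.5,0.65],[8,-0.6,-31,0,0,-18.5,0.65],[8,-0.6,-31,0,0,-18.5,0],[8,-0.6,-31,0,0,-18.5,0],[8,-0.6,-31,0,0,-18.5,0],[8,-0.6,-31,0,0,-18.5,0]], force=25)

```text
clock: 24.15
tcp_pos: [580.1, -325.5, 20.9]
tool_rot: [0.0, 0.195, 0.981, -0.0]
ft_force: [-0.3, -0.4, -0.0]
width: 35.1
finger_force: 0.4
```

>>> drive_tool(series=[[0,0,0,0,0,0,0],[0,0,0,0,0,0,0],[0,0,0,0,0,0,0],[0,0,4,0,0,0,0],[0,0,9,0,0,0,0],[0,0,14,0,0,0,0],[0,0,14,0,0,0,0]])

```text
clock: 24.85
tcp_pos: [584.5, -328.0, 170.8]
tool_rot: [0.007, 0.194, 0.981, -0.003]
ft_force: [0.4, -1.1, -0.1]
width: 29.8
finger_force: 25.0
```

>>> drive_tool(series=[[0,0,5,0,0,0,0],[0,0,10,0,0,0,0],[0,4,15,0,0,8,0],[-0.5,8.5,16,0,0,16,0],[-1,13,16,0,0,18.5,0],[-1.5,17.5,16,0,0,18.5,0],[-2,22,16,0,0,18.5,0],[-2.5,26.5,16,0,0,18.5,0],[-3,31,16,0,0,18.5,0],[-3.3,34.6,16,0,0,18.5,0],[-3.3,34.6,16,0,0,18.5,0],[-3.3,34.6,16,0,0,18.5,0]])

```text
clock: 26.05
tcp_pos: [546.8, 21.3, 319.6]
tool_rot: [-0.001, 0.033, 0.999, -0.0]
ft_force: [0.2, -1.0, -1.6]
width: 30.1
finger_force: 25.0
```

>>> drive_tool(series=[[0,0,-4,0,0,0,0],[0,0,-8,0,0,0,0],[0,0,-11,0,0,0,0],[0,0,-13,0,0,0,0],[0,0,-14.3,0,0,0,0],[0,0,-14.3,0,0,0,0],[0,0,-14.5,0,0,0,0]])

```text
clock: 26.75
tcp_pos: [551.1, 18.8, 180.6]
tool_rot: [0.005, 0.036, 0.999, -0.0]
ft_force: [1.0, -0.3, 17.7]
width: 29.5
finger_force: 25.0
```

>>> drive_tool(series=[[0,0,0.4,0,0,0,0],[0,0,0.4,0,0,0,0]])

```text
clock: 26.95
tcp_pos: [548.3, 19.1, 180.8]
tool_rot: [0.001, 0.035, 0.999, -0.0]
ft_force: [0.8, -1.9, 5.6]
width: 29.4
finger_force: 25.0
```

Run:
```python
from h import *
a=snap('scene');b=snap('side');s=readout.read_state();print(s['tcp_pos'],s['width'],s['ft_force'])
A=cv2.resize(np.array(a['pixels'])[140:220,210:290,::-1],None,fx=5,fy=5,interpolation=2)
B=cv2.resize(np.array(b['pixels'])[160:240,210:290,::-1],None,fx=5,fy=5,interpolation=2)
cv2.imwrite('pics/m4.png',np.hstack([A,B]))
```

```text
[548.25889831  19.19648882 180.83636863] 30.009817941147457 [ 1.5175844  -1.61842628  5.52506261]
```

View pics/m4.png

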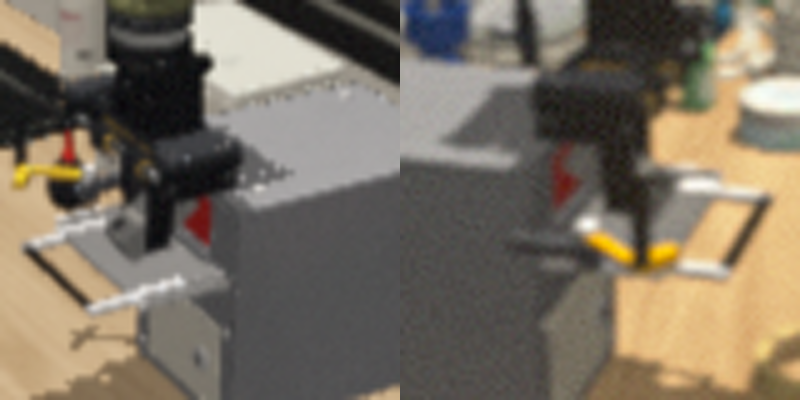

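m4 shows the carton on the shelf in the fingers, slightly pitched after the grip slackened. I'll lay it down here and push it from behind.

>>> drive_tool(series=[[0,0,0,0,0,0,0.55],[0,0,0,0,0,0,0.55],[0,0,0,0,0,0,0.55],[0,0,0,0,0,0,0.55],[0,0,4,0,0,0,0.55],[-3,0.2,6,0,0,0,0.4],[-7,0.5,6,0,0,0,0.2],[-9,0.6,6,0,0,0,0],[-9,0.6,6,0,0,0,0],[-9,0.6,6,0,0,0,0],[-9,0.6,6,0,0,0,0]])

```text
clock: 28.15
tcp_pos: [457.9, 26.5, 239.5]
tool_rot: [-0.0, 0.034, 0.999, 0.0]
ft_force: [0.3, 0.0, -0.8]
width: 9.4
finger_force: 0.0
```

Run:
```python
from h import *
p=snap('wrist');a=snap('scene');b=snap('side');s=readout.read_state();print(s['tcp_pos'],s['width'])
print(find(a,'carton_1_mid'),find(b,'carton_1_mid'),find(p,'carton_1_mid'))
print('expected centre',proj(a,(547,19,169)),proj(b,(547,19,169)),proj(p,(547,19,169)))
f=find(a,'carton_1_mid')
for u,v,_ in f: print(atz(a,u,v,169))
for u,v,_ in find(b,'carton_1_mid'): print('side',atz(b,u,v,169))
cv2.imwrite('pics/m5.png',np.hstack([cv2.resize(np.array(x['pixels'])[r0:r0+60,c0:c0+60,::-1],None,fx=6,fy=6,interpolation=2) for x,r0,c0 in((a,160,215),(b,175,225))]))
```

```text
[457.77338599  26.51633673 239.3846525 ] 1.823228295458913
[(239.9, 185.6, 0.71)] [(249.2, 198.6, 0.76)] [(258.6, 277.5, 0.61)]
expected centre [238.52320144 187.20573302] [255.68188009 198.80486835] [257.38187455 294.56376312]
[559.99018062  27.6206317  169.        ]
side [569.36264016  21.20775254 169.        ]
```

View pics/m5.png

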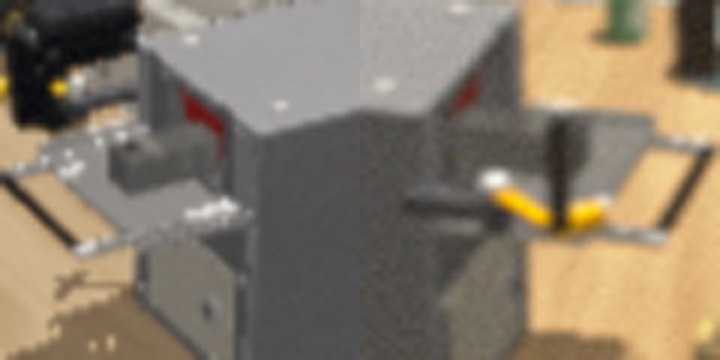

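m5: the carton lies flat and straight at the flap. Pushing it in.

>>> drive_tool(series=[[0,0,-3,0,0,0,0],[0,0,-6.2,0,0,0,0],[2,-0.15,-6.2,0,0,0,0],[3.5,-0.26,-6.2,0,0,0,0],[4.8,-0.35,-6.2,0,0,0,0],[6,-0.43,-6.2,0,0,0,0],[7.2,-0.51,-6.2,0,0,0,0],[8.4,-0.59,-6.2,0,0,0,0],[9.6,-0.67,-6.2,0,0,0,0],[10.8,-0.74,-6.2,0,0,0,0],[11.8,-0.8,-6.2,0,0,0,0],[11.8,-0.8,-6.2,0,0,0,0]])

```text
clock: 29.75
tcp_pos: [574.6, 18.6, 177.7]
tool_rot: [-0.003, 0.034, 0.999, -0.0]
ft_force: [-7.3, 0.8, 5.3]
width: 0.4
finger_force: 4.0
```

>>> drive_tool(series=[[0,0,0,0,0,0,0],[0,0,0,0,0,0,0],[-4,0.3,0,0,0,0,0],[-7,0.5,4,0,0,0,0],[-11,0.8,9,0,0,0,0],[-13,0.9,14,0,0,0,0.3],[-13,0.9,19,0,0,0,0.4],[-13,0.9,19,0,0,0,0.4]])

```text
clock: 30.55
tcp_pos: [446.5, 27.6, 374.7]
tool_rot: [0.006, 0.034, 0.999, -0.0]
ft_force: [0.0, 1.1, 0.2]
width: 18.9
finger_force: 0.0
```

Run:
```python
from h import *
p=snap('wrist');a=snap('scene');b=snap('side');s=readout.read_state();print(s['tcp_pos'],s['width'],s['joint_positions'])
for n in('carton_1_mid','port','hatch_bar','flap'): print(n,find(a,n),find(b,n),find(p,n))
def red(x,r0,c0,h,w):
    q=np.array(x['pixels'])[r0:r0+h,c0:c0+w].astype(int);m=(q[...,0]>90)&(q[...,0]>1.8*q[...,1])&(q[...,0]>1.8*q[...,2]);ys,xs=np.nonzero(m);return m.sum(),(xs.min()+c0,xs.max()+c0,ys.min()+r0,ys.max()+r0) if m.sum() else 0
print(red(a,160,235,45,30),red(b,165,230,45,30))
c=-0.07
def W(x,y,z):return (587+x*.998+.07*y,16.5-.07*x+y,z)
print('flap expected',[proj(a,W(8,y,z)).round(0) for y in(-36,36) for z in(157,207)])
# grey-carton hunt on the wood: low-saturation blobs in scene/side
for n,x in(('scene',a),('side',b)):
    h=cv2.cvtColor(np.array(x['pixels']),cv2.COLOR_RGB2HSV);m=((h[...,1]<45)&(h[...,2]>70)&(h[...,2]<200)).astype(np.uint8)
    k,_,st,ce=cv2.connectedComponentsWithStats(m)
    for i in range(1,k):
        if 40<st[i,4]<600:
            g=atz(x,*ce[i],14)
            if 300<g[0]<900 and abs(g[1])<800: print(n,ce[i].round(0),st[i,4],g.round(0))
```

```text
[445.95030332  27.57532221 368.26402307] 31.203396430049654 [-5.85371434e-02 -3.89168778e-01  1.88822118e+00  6.49970571e-05
  1.64014006e+00 -1.56057956e+00]
carton_1_mid [] [(217.2, 208.4, 0.67)] [(264.4, 212.3, 0.21)]
port [(267.7, 187.5, 0.62)] [(217.6, 205.9, 0.68)] [(261.8, 215.0, 0.68)]
hatch_bar [(237.5, 190.0, 0.97)] [(266.9, 201.7, 0.89)] [(8.2, 205.3, 0.65), (256.1, 210.8, 0.59)]
flap [(246.5, 182.5, 0.62)] [] [(256.8, 276.7, 0.96)]
(np.int64(63), (np.int64(245), np.int64(251), np.int64(175), np.int64(188))) (np.int64(44), (np.int64(241), np.int64(245), np.int64(188), np.int64(200)))
flap expected [array([253., 191.]), array([253., 180.]), array([244., 184.]), array([244., 173.])]
scene [316. 294.] 251 [ 498. -518.   14.]
scene [414. 330.] 102 [ 641. -799.   14.]
side [292. 167.] 134 [ 521. -754.   14.]
side [286. 185.] 126 [ 513. -486.   14.]
```

Both visible cartons are in and the flap is shut. One sweep on the right side for a possible hidden third before closing the hatch.

>>> drive_tool(series=[[0,-5,3,0,0,0,0.4],[1,-10,8,0,0,0,0.4],[2,-15,8,0,0,0,0.4],[3,-20,8,0,0,0,0.4],[5,-25,8,0,0,0,0.4],[7,-30,8,0,0,0,0.4],[9,-35,8,0,0,0,0.4],[11,-40,8,0,0,0,0.4],[11,-42,8,0,0,0,0.4],[11,-42,8,0,0,0,0.4]])

```text
clock: 32.3
tcp_pos: [555.4, -396.9, 444.2]
tool_rot: [-0.002, 0.036, 0.999, 0.001]
ft_force: [-0.5, 0.7, -0.9]
width: 38.4
finger_force: 0.0
```

Run:
```python
from h import *
p=snap('wrist');b=snap('side');s=readout.read_state();print(s['tcp_pos'])
for n,x in(('w',p),('side',b)):
    f=find(x,'carton_1_mid');print(n,[(q,atz(x,q[0],q[1],14).round(0).tolist()) for q in f])
for u,v in((10,10),(500,10),(10,200),(500,200)):print(atz(p,u,v,0).round(0))
```

```text
[ 555.16405612 -393.89821347  445.84917373]
w []
side []
[ 246. -853.    0.]
[314.  89.   0.]
[ 620. -960.    0.]
[700. 139.   0.]
```

>>> drive_tool(series=[[-1.5,1,0,0,0,-8.2,0.4],[-3,5,0,0,0,-16.4,0.4],[-4.5,9,0,0,0,-24.6,0.4],[-6,13,0,0,0,-32.8,0.4],[-7.5,17,0,0,0,-41,0.4],[-9.1,21,0,0,0,-49.2,0.4],[-9.1,25,-2,0,0,-57.4,0.4],[-9.1,29,-5,0,0,-65.6,0.4],[-9.1,33,-9,0,0,-73.8,0.4],[-9.1,37,-13,0,0,-82,0.4],[-9.1,41,-17,0,0,-90,0.4],[-9.1,42,-19,0,0,-90,0.4]])

```text
clock: 33.7
tcp_pos: [462.8, 30.8, 257.4]
tool_rot: [0.001, 0.731, 0.683, 0.001]
ft_force: [0.8, -0.4, -0.3]
width: 37.9
finger_force: 0.0
```

Run:
```python
from h import *
p=snap('wrist');p=snap('wrist');a=snap('scene');b=snap('side');s=readout.read_state();print(s['tcp_pos'],s['tool_rot'],s['joint_velocities'].round(2))
o=[(x,*find(x,'hatch_bar')[0][:2]) for x in(a,b)];print(tri(o))
```

```text
[463.45245179  28.45533944 258.53802094] [5.65460841e-04 7.30003032e-01 6.83443627e-01 2.50427797e-04] [-0.03 -0.   -0.06 -0.   -0.    0.  ]
(array([512.13686054,   8.71059653, 169.38638749]), [10.9, 10.9])
```

>>> drive_tool(series=[[0.1,-0.3,-4,0,0,0,0.35],[0.1,-0.3,-7,0,0,0,0.35],[0.1,-0.3,-9,0,0,0,0.35],[0.1,-0.3,-10.9,0,0,0,0.35],[0.1,-0.3,-10.9,0,0,0,0.35],[0.1,-0.3,-10.9,0,0,0,0],[0.1,-0.3,-10.9,0,0,0,0],[0.1,-0.3,-10.9,0,0,0,0],[0.1,-0.3,-10.9,0,0,0,0],[0.1,-0.3,-10.9,0,0,0,0]], force=12)

```text
clock: 35.0
tcp_pos: [464.8, 24.5, 150.1]
tool_rot: [-0.0, 0.731, 0.682, -0.001]
ft_force: [-4.9, -0.1, 5.2]
width: 9.8
finger_force: 12.0
```

>>> drive_tool(series=[[0.13,-0.01,1.73,0,0,0,0],[0.52,-0.04,3.43,0,0,0,0],[1.16,-0.08,5.05,0,0,0,0],[2.03,-0.14,6.55,0,0,0,0],[3.11,-0.22,7.91,0,0,0,0],[4.39,-0.31,9.09,0,0,0,0],[5.83,-0.41,10.06,0,0,0,0],[7.4,-0.52,10.81,0,0,0,0],[9.06,-0.63,11.32,0,0,0,0],[10.78,-0.75,11.57,0,0,0,0],[11.6,-0.8,11.6,0,0,0,0],[11.7,-0.8,11.6,0,0,0,0]])

```text
clock: 36.2
tcp_pos: [580.8, 15.9, 266.7]
tool_rot: [-0.001, 0.731, 0.682, -0.003]
ft_force: [-13.9, -3.2, 11.6]
width: 10.0
finger_force: 12.0
```

>>> drive_tool(series=[[0.2,0,0,0,0,0,0],[0.4,0,0,0,0,0,0],[0.4,0,0,0,0,0,0]])

```text
clock: 36.5
tcp_pos: [581.2, 15.9, 266.6]
tool_rot: [-0.004, 0.731, 0.682, -0.006]
ft_force: [-23.8, -4.6, 15.5]
width: 10.0
finger_force: 12.0
```

>>> drive_tool(series=[[-0.4,0,0,0,0,0,0],[-0.4,0,0,0,0,0,0.4],[-0.4,0,0,0,0,0,0.4],[-0.4,0,0,0,0,0,0.4],[-0.4,0,0,0,0,0,0.4],[-0.4,0,5,0,0,0,0.4],[-0.4,0,10,0,0,0,0.4],[-0.4,0,13,0,0,8.5,0.4],[-1,1,13,0,0,17,0.4],[-2,3,13,0,0,25.5,0.4],[-3,5,13,0,0,34,0.4],[-4,7,13,0,0,42,0.4]])

```text
clock: 37.7
tcp_pos: [546.0, 87.3, 394.4]
tool_rot: [-0.0, 0.435, 0.9, 0.0]
ft_force: [-0.2, 0.3, 1.2]
width: 37.7
finger_force: 0.0
```

>>> drive_tool(series=[[-1,1.5,0,0,0,8,0.4],[-2,3,0,0,0,16,0.4],[-3,4.5,0,0,0,24,0.4],[-3,6,0,0,0,32,0.4],[-3,6,0,0,0,40,0.4],[-3,6,0,0,0,48,0.4],[-3,6,0,0,0,48,0.4],[-3,6,0,0,0,48,0.4]])

```text
clock: 38.5
tcp_pos: [516.2, 146.7, 394.4]
tool_rot: [-0.0, 0.036, 0.999, 0.0]
ft_force: [-0.1, 0.6, -0.1]
width: 38.0
finger_force: 0.0
```

Run:
```python
from h import *
p=snap('wrist');a=snap('scene');b=snap('side');s=readout.read_state();print(s['tcp_pos'],s['tool_rot'],s['joint_positions'])
for n in('latch_knob','hatch_bar'):
    F=[find(x,n) for x in(a,b,p)];print(n,F)
for X in((508.5,156,232),(580,16.5,268)): print(proj(a,X),proj(b,X),proj(p,X))
# dark blob columns near expected knob in scene
```

```text
[516.23913291 146.54087247 394.5476491 ] [-7.38044189e-05  3.52049921e-02  9.99380109e-01  2.30825564e-05] [ 1.76498941e-01 -1.79064474e-01  1.67862190e+00  7.63462704e-05
  1.64216984e+00 -1.32386741e+00]
latch_knob [[(213.6, 174.5, 0.39)], [(255.0, 208.1, 0.54)], [(255.1, 175.1, 0.62)]]
hatch_bar [[(248.5, 176.8, 0.9), (267.5, 186.8, 0.4)], [(248.0, 188.3, 0.97)], [(149.7, 217.3, 0.73), (140.0, 119.6, 0.19)]]
[213.37631003 164.10694002] [257.5795292  199.51292103] [266.2450343  171.97364769]
[245.73958995 164.22141585] [245.54867926 170.91322759] [145.12839809 250.48112952]
```

Run:
```python
from h import *
p=snap('wrist');im=np.array(p['pixels']).astype(int)
for nm,m in(('dark',im.max(2)<60),('yellow',(im[...,0]>120)&(im[...,2]<0.5*im[...,0])&(im[...,1]>0.55*im[...,0])&(im[...,2]<70))):
    k,l,st,ce=cv2.connectedComponentsWithStats(m[100:240,180:330].astype(np.uint8))
    for i in range(1,k):
        if st[i,4]>25: print(nm,ce[i].round(1)+[180,100],st[i,:4]+[180,100,0,0],st[i,4])
for X in((508.5,156,245),(508.5,156,190)): print(proj(p,X))
print(im[150:200:3,240:285:3].sum(2)//3)
```

```text
dark [265.2 170.4] [261 162  10  17] 110
dark [218.8 227.1] [199 207  39  33] 693
dark [298.8 227.7] [288 209  30  31] 571
dark [187.  226.3] [180 218  18  22] 287
dark [325.  224.2] [320 218  10  19] 125
yellow [320.  124.3] [310 115  20  19] 324
yellow [250.8 173.4] [237 151  26  48] 461
yellow [190.  235.6] [187 231   6   9] 30
[266.711974   174.05850531]
[265.43254216 166.22722113]
[[106 105 103  99 102 105 101 101 136 173 178 176 178 181 179]
 [110 111  98 111  93 101  98  97 138 169 174 174 175 178 175]
 [109 106 115 124 117  88 104 102 125 172 173 177 172 169 178]
 [115 110 120 120 126 124  97 112 121 194 193 191 193 191 195]
 [120 118 113 116 124 122 125  97  42 109 189 187 189 192 191]
 [118 115 115 113 111 122 122  54  21  20 169 188 187 183 184]
 [109 112 108 110 109 110 120  40  24  25 145 190 187 193 192]
 [113 114 116 114 115 103 126  49  49  45  89 197 195 191 186]
 [113 111 108 112 107 123 121  62  47  40  52 175 185 191 192]
 [114 113 114 112 118 120 119 103  44  43  94 150 196 199 198]
 [106 109 106 110 119 121 107 114 107 105 110 113 190 189 191]
 [117 115 107 123 115 112 116 116 118 118 118 120 195 197 195]
 [119 106 122 120 108 118 114 118 118 115 113 115 179 190 185]
 [104 119 118 111 113 113 112 112 115 116 112 109 115 186 184]
 [117 116 110 111 110 113 111 108 110 113 111 111 111 180 178]
 [120 111 103 109 107 106 102 103 106 108 108 108 107 180 182]
 [145  86 108 109 106 109 109 110 113 113 112 113 111 153 191]]
```

>>> drive_tool(series=[[-0.8,0.8,-4,0,0,0,0.4],[-0.8,0.8,-8,0,0,0,0.4],[-0.8,0.8,-12,0,0,0,0.4],[-0.8,0.8,-14.5,0,0,0,0.4],[-0.8,0.8,-16.4,0,0,0,0.4],[-0.8,0.8,-16.4,0,0,0,0],[-0.8,0.8,-16.4,0,0,0,0],[-0.8,0.8,-16.4,0,0,0,0],[-0.8,0.8,-16.4,0,0,0,0],[-0.8,0.8,-16.4,0,0,0,0]], force=20)

```text
clock: 40.0
tcp_pos: [509.0, 154.9, 232.5]
tool_rot: [0.001, 0.034, 0.999, 0.001]
ft_force: [-0.7, 0.3, 2.6]
width: 11.4
finger_force: 20.0
```

>>> drive_tool(series=[[-0.74,-0.73,0,0,0,0,0],[-1.16,-1.52,0,0,0,0,0],[-1.51,-2.35,0,0,0,0,0],[-1.7,-3.2,0,0,0,0,0],[-1.78,-4.1,0,0,0,0,0],[-1.7,-5,0,0,0,0,0],[-1.51,-5.89,0,0,0,0,0],[-1.17,-6.7,0,0,0,0,0],[-0.73,-7.51,0,0,0,0,0],[-0.17,-8.2,0,0,0,0,0],[0.49,-8.82,0,0,0,0,0],[1.25,-9.32,0,0,0,0,0]])

```text
clock: 41.2
tcp_pos: [520.5, 61.5, 232.2]
tool_rot: [0.0, 0.034, 0.999, 0.001]
ft_force: [-1.0, 4.9, 6.7]
width: 11.5
finger_force: 20.0
```

>>> drive_tool(series=[[0.8,-0.39,0,0,0,0,0],[1.66,-0.65,0,0,0,0,0],[2.55,-0.78,0,0,0,0,0],[2.55,-0.78,0,0,0,0,0],[2.55,-0.78,0,0,0,0,0]])

```text
clock: 41.7
tcp_pos: [543.2, 54.8, 232.0]
tool_rot: [-0.004, 0.034, 0.999, 0.002]
ft_force: [-11.6, 6.2, 10.8]
width: 11.4
finger_force: 20.0
```

>>> drive_tool(series=[[0,0,0,0,0,0,0.35],[0,0,0,0,0,0,0.35],[0,0,0,0,0,0,0.35],[0,0,0,0,0,0,0.35],[0,0,4,0,0,0,0.35],[0,0,9,0,0,0,0.35],[0,0,14,0,0,0,0.35],[0,0,19,0,0,0,0.35],[0,0,19,0,0,0,0.35],[0,0,19,0,0,0,0.35]])

```text
clock: 42.7
tcp_pos: [546.6, 53.4, 422.3]
tool_rot: [0.002, 0.035, 0.999, -0.0]
ft_force: [0.2, -0.3, 0.3]
width: 33.3
finger_force: 0.0
```

Run:
```python
from h import *
p=snap('wrist');a=snap('scene');b=snap('side');s=readout.read_state();print(s['tcp_pos'],s['ft_force'])
im=np.array(p['pixels']).astype(int)
for nm,m in(('dark',im.max(2)<60),('yellow',(im[...,0]>120)&(im[...,2]<0.5*im[...,0])&(im[...,1]>0.55*im[...,0])&(im[...,2]<70))):
    k,l,st,ce=cv2.connectedComponentsWithStats(m[100:240,180:330].astype(np.uint8))
    for i in range(1,k):
        if st[i,4]>25: print(nm,ce[i].round(1)+[180,100],st[i,:4]+[180,100,0,0],st[i,4])
for X in((545.5,53.5,217),(580,16.5,268)): print('knob/bar exp',proj(p,X),proj(a,X),proj(b,X))
for n in('latch_knob','hatch_bar','carton_1_mid','tape_roll_mid','cream_pot_mid'): print(n,[find(x,n) for x in(a,b,p)])
```

```text
[545.64382528  53.47572794 418.01218719] [ 0.07863426 -0.53769975 -0.06942353]
dark [259.1 172.4] [255 165   9  15] 101
dark [226.1 218.5] [181 206  97  34] 1163
dark [294.2 227.2] [284 208  27  32] 565
dark [190.5 226.9] [180 217  25  23] 453
dark [322.3 226.7] [313 218  17  22] 285
yellow [274.5 172.1] [258 164  39  25] 321
knob/bar exp [258.64933683 171.07150271] [233.71155713 173.98957465] [253.46440075 189.92114785]
knob/bar exp [229.19237388 210.04925903] [245.73958995 164.22141585] [245.54867926 170.91322759]
latch_knob [[(232.7, 173.4, 0.64), (269.3, 187.3, 0.2)], [(245.5, 187.0, 0.64), (252.6, 198.7, 0.55)], [(268.0, 169.7, 0.57)]]
hatch_bar [[(249.2, 179.4, 0.77)], [(246.4, 188.4, 0.72)], [(251.7, 203.4, 0.65), (234.1, 199.1, 0.59)]]
carton_1_mid [[], [], []]
tape_roll_mid [[(220.2, 238.8, 0.82)], [], [(234.4, 201.6, 0.69), (189.8, 82.8, 0.65), (252.9, 204.3, 0.23)]]
cream_pot_mid [[(312.3, 288.3, 0.76)], [(287.5, 183.2, 0.75)], [(4.6, 159.4, 0.58)]]
```

```bash
python3 -c "
from bench import r
print(r.finish_job())"
```

```text
the job is handed in; nothing more can be done
None
```

I put both grey cartons I could find through the flap into the safe, folded the hatch up, swung the latch back across it and handed the job in. I don't have the verdict, and I saw no third carton in the camera views or the sweep.

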